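Park the sample probe in the rinse well

ROBOT

A 7-joint arm with a two-finger parallel gripper is mounted at the origin on the work surface. World frame = base frame: x ahead of the robot, y to its left, z up, the work surface at z = 0. Lengths are in m, angles in rad, forces in N, time in s.
With the tool pointing down it reaches from about 0.425 to 0.825 m from the base axis. Payload 3.6 kg.
Tool frame: the origin (TCP) lies where the fingers leave the gripper's body, on its centre line; the fingertips stand 73 mm ahead of it and the grasp point (between the pads) lies 54 mm ahead of it; x points along the fingers, y is the direction in which the jaws open and shut, and the axes are right-handed (so a half turn about x gives the same grasp; the last joint's range is limited). The gripper opens to 85 mm and grips with 20 to 120 N. Pads are 22 mm wide; open, the fingers measure 114 mm over their backs; the gripper's body (76 mm by 85 mm) begins 54 mm behind the grasp point. The pads swing forward as they close: fully open they stand 13 mm farther back than shut.
Start: joints at [1.129, 0.615, -0.013, 1.423, 0.008, 1.103, -0.04], TCP at [0.262, -0.595, 0.304] pointing down, gripper open.
Joint ranges: [-3.12, 3.12], [-0.3, 2.06], [-1.34, 1.32], [0.26, 2.42], [-1.36, 4.5], [0.01, 1.98], [-2.84, 2.84]. Speed limits (rad/s): [2.79, 2.79, 3.14, 3.14, 3.14, 3.14, 3.14].

INTERFACE

Orientations are given as a unit quaternion [x, y, z, w].
In Python, from station import arm, snapshot, camera_info, ticket gives the robot as it stands. Calls block until the motion is done:
- arm.movep(position, orientation): joint-space move of the TCP to a pose.
- arm.line_to(position, velocity=0.15, ori=None): straight line of the TCP; ori=None keeps the orientation; velocity is the mean speed in m/s.
- arm.move_j(angles): joint-space move.
- arm.move_gripper(opening, effort=None): opening from 0.0 (shut) to 1.0 (fully open); effort is the grip in N (None keeps the last); returns when the fingers have stopped.
- arm.pause(seconds).
- arm.ik(position, orientation): joint angles nearest the present ones, or None.
- snapshot(name): name is "scene" or "top" or "wrist"; returns the picture (480x640x3 uint8, blue, green, red); there is no depth.
- camera_info(name): a dict with "fx", "fy", "cx", "cy" (pixels), "dist_coeffs" ([k1, k2, p1, p2, k3] as OpenCV has them; the pictures are not rectified), "R" (3x3) and "t" (3): a world point X has camera coordinates R X + t; the wrist camera has in their place "T_tool_cam" (4x4, takes a point from camera to tool coordinates, whose origin is the TCP and whose axes are the tool frame's). Camera axes: x right, y down, z forward; pixel columns grow to the right and rows downward; lengths in m; the calibration is good to about 2 mm. A picture is of the moment at which its call begins: read the wrist's pose just before it. camera_info takes no time and is no camera call.
A pose or a line that the arm cannot do raises arm.MotionError and nothing moves.
- ticket.finish_job(): hands the job in, once; it reports no verdict.
Readings, each from a call of its own:
- arm.read_time(): time.
- arm.read_joint_positions(): joint angles.
- arm.read_dq(): joint speeds.
- arm.read_effort(): joint torques, N m.
- arm.read_tool_pos(): TCP position.
- arm.read_eef_rot(): TCP orientation.
- arm.read_ft_force(): force on the tool from outside, world axes, zero at the start.
- arm.read_wrist_torque(): the same for the moment, N m.
- arm.read_opening(): opening from 0.0 (shut) to 1.0 (fully open).
Only numpy, scipy, OpenCV 4.12 (cv2) and the standard library are available. Lean on these libraries where they do the work, as an engineer would, in place of code of your own. Each camera call takes 0.05 s, during which the arm holds its last target.

TASK

Take the probe with the orange handle out of the white rack and lower it, still held, into the rinse well, the one with the blue collar, so that it stands upright with its round cap resting flat on the collar; then let go. Do not let it drop in, and leave the probe with the black handle and the white bottle where they stand.

Things in the scene. Friction and masses are not known exactly. Their poses are not given: they have to be found in the camera images.
- orange_mid (a point): centre of the orange probe's handle: round, upright, 28 mm across, 60 mm tall. Right below it an orange round cap, 60 mm across, 8 mm thick, then a steel rod, 14 mm across, 70 mm long, tapered tip; all on the z axis (up when upright; yaw is free). This point is 38 mm above the cap's underside, 108 mm above the rod's tip. 0.1 to 0.2 kg. It starts loose in a hole of the white rack, cap on the rack's top
- rinse_mouth (a point): centre of the rinse well's mouth, level with the flat top of its blue collar (84 mm across, 93 mm above the table); z up. A fixed steel tube; straight bore 34 mm across and 78 mm deep below this point, so the rod enters with 10 mm to spare all round and never touches bottom. A like well with a white collar (not to be used) stands 150 mm away on the same low tray, on either side
- black_mid (a point): centre of the handle of the black probe, same shape as the orange one, in the other of the rack's two holes (30 mm across, 130 mm apart; rack 100 x 250 mm, top 85 mm above the table); it is to stay there
- bottle_mid (a point): centre of a loose white square bottle with a black cap, 85 x 85 mm and 150 mm tall, standing on the table beyond the rack and tray; it is to stay there
Not all that is in view belongs to the job. Of the things that look like the part that bears orange_mid, the smallest one is meant.

How it is judged:
By the outcome, as a careful person would: the job done as asked, in the order asked, and still so for the second after the job is handed in, with the robot touching nothing.
It also fails if it takes over 43 s, if anything falls off the work surface, if the arm or the gripper's body presses on something with over 40 N, if the wrist force passes 120 N, or if a joint passes its speed limit or range.

## Working session

There is one attempt and no reset: what is moved stays moved. The work goes in short steps, each a Python script; the robot and the scene stay as the last script left them, time stands still between calls to the robot, and variables do not carry over. Pictures are saved under pics/ and viewed, and the job is handed in when it is done.

```bash
ls; mkdir -p pics
python3 - <<'E'
from station import arm, snapshot, camera_info
import cv2
for n in ["scene","top","wrist"]:
    cv2.imwrite(f"pics/{n}0.png",snapshot(n)); print(n,camera_info(n))
print(arm.read_time(),arm.read_tool_pos(),arm.read_eef_rot())
E
```

```text
pics
scene {'fx': 599.0437536708819, 'fy': 599.0437536708819, 'cx': 311.8716679753648, 'cy': 247.7951197217045, 'dist_coeffs': array([-0.20381208,  0.        ,  0.        ,  0.        ,  0.        ]), 'R': array([[-0.30134387,  0.95344052,  0.01196053],
       [ 0.81309735,  0.2634987 , -0.51907719],
       [-0.49806081, -0.14669565, -0.85464368]]), 't': array([ 0.1422796 , -0.41032258,  1.75155511])}
top {'fx': 441.2086997053112, 'fy': 441.2086997053112, 'cx': 322.10461235324675, 'cy': 244.70331184596245, 'dist_coeffs': array([-0.05540998,  0.        ,  0.        ,  0.        ,  0.        ]), 'R': array([[ 2.12054870e-02, -9.99775040e-01, -4.44068179e-04],
       [-9.98800505e-01, -2.11652050e-02, -4.41541065e-02],
       [ 4.41347748e-02,  1.37984485e-03, -9.99024633e-01]]), 't': array([0.01695421, 0.57127426, 0.99569431])}
wrist {'fx': 370.1567550603919, 'fy': 370.1567550603919, 'cx': 322.78138084289424, 'cy': 235.4590743655358, 'dist_coeffs': array([-0.07377428,  0.        ,  0.        ,  0.        ,  0.        ]), 'T_tool_cam': array([[ 8.30558267e-04, -2.87144637e-01,  9.57886876e-01,
        -6.98685705e-02],
       [ 9.99999564e-01,  6.47216412e-04, -6.73057747e-04,
         7.64441885e-04],
       [-4.26695184e-04,  9.57887018e-01,  2.87145050e-01,
        -7.25032036e-02],
       [ 0.00000000e+00,  0.00000000e+00,  0.00000000e+00,
         1.00000000e+00]])}
0.15 [ 0.26177975 -0.59445593  0.30299559] [-0.69179113 -0.14633021  0.69210472 -0.14492603]
```

View pics/scene0.png

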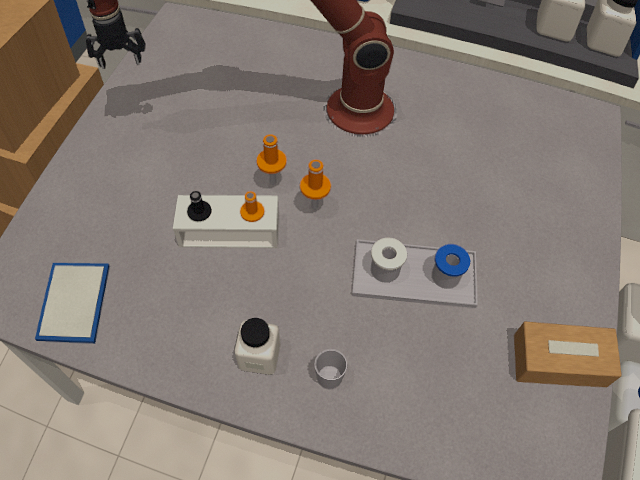

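View pics/top0.png

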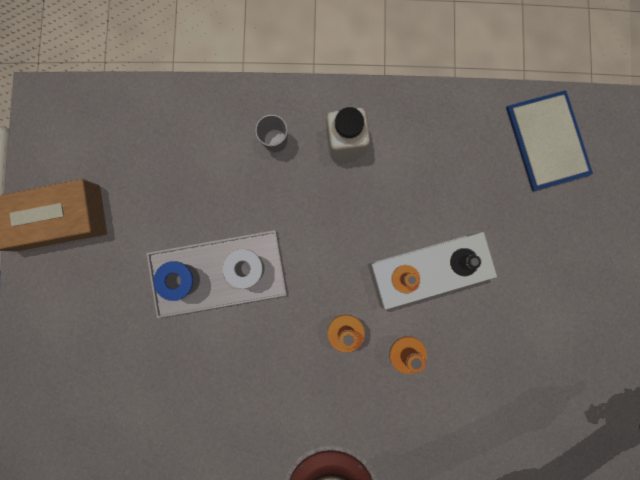

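View pics/wrist0.png

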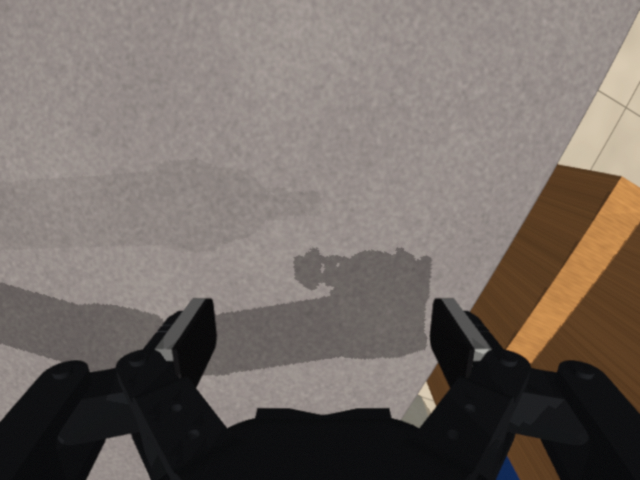

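The scene picture shows three orange probes. One is in the white rack (scene 252,206; top 407,279), and two larger ones stand on the table (scene 271,155 and 316,182; top 346,334 and 409,355). The rack one is smallest and is in the white rack, so it fits. The black probe is at top (465,262), the blue collar at top (173,281), the white collar at (243,269) and the bottle at (348,130). I'll confirm in an enlarged crop.

Run:
```python
import cv2,numpy as np
t=cv2.imread("pics/top0.png");s=cv2.imread("pics/scene0.png")
a=cv2.resize(t[220:380,320:500],None,fx=4,fy=3.5,interpolation=cv2.INTER_CUBIC)
cv2.imwrite("pics/c1.png",cv2.resize(t[225:375,320:500],None,fx=4,fy=4,interpolation=cv2.INTER_CUBIC))
cv2.imwrite("pics/c2.png",cv2.resize(t[230:320,140:290],None,fx=5,fy=5,interpolation=cv2.INTER_CUBIC))
cv2.imwrite("pics/c3.png",cv2.resize(s[125:250,170:340],None,fx=4.5,fy=4.5,interpolation=cv2.INTER_CUBIC))
```

```text
(no output)
```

View pics/c1.png

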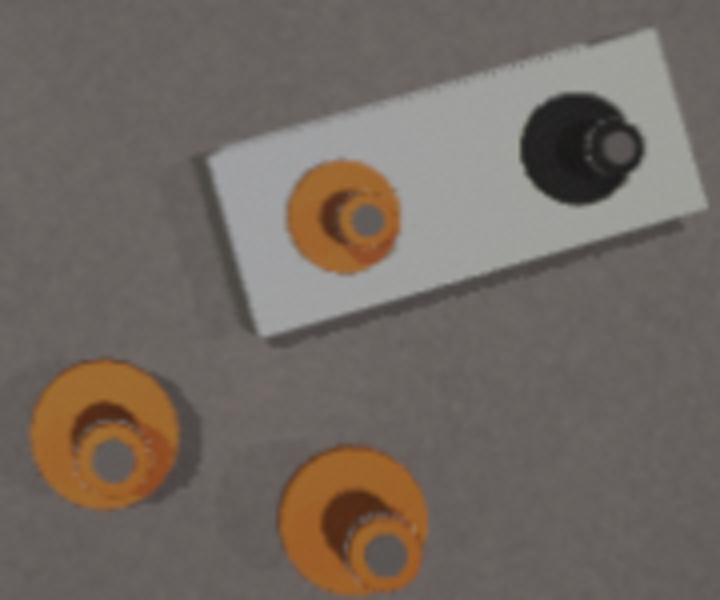

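View pics/c2.png

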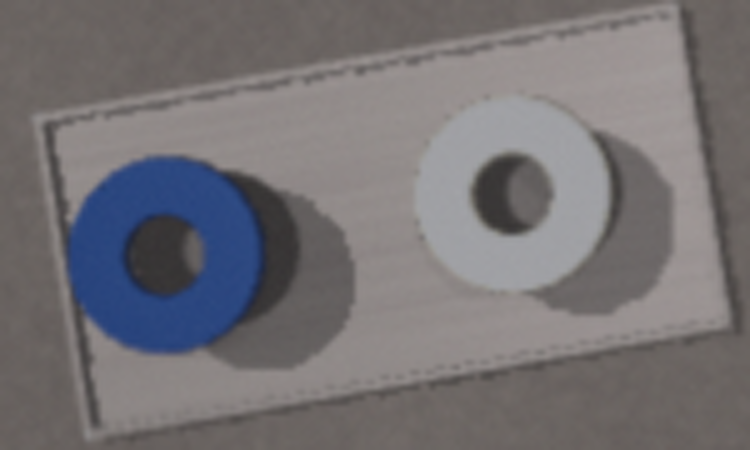

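View pics/c3.png

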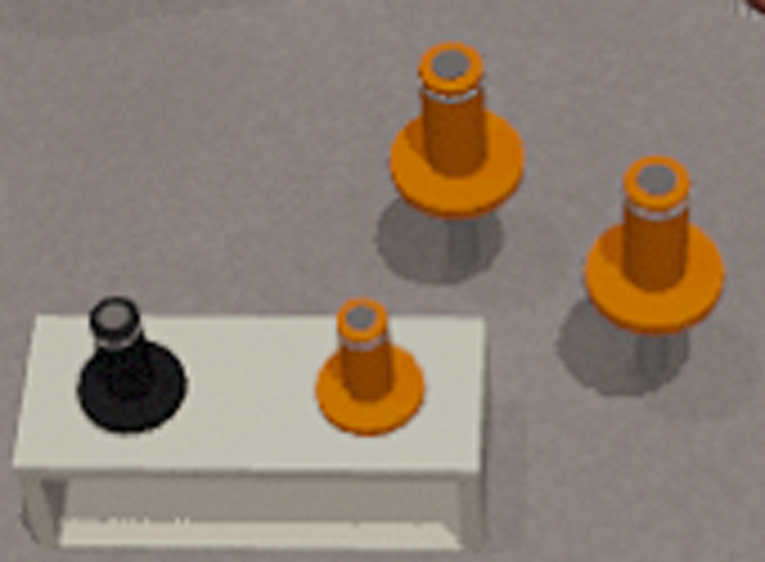

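The crop confirms it: the rack probe's cap is about 28 px across against 37 px for the loose ones, and it stands in the rack. Next I'll turn the pixels into positions.

```bash
cat > h.py <<'E'
import numpy as np,cv2
from station import arm,snapshot,camera_info
def ray(n,uv,tool=None):
    c=camera_info(n);K=np.array([[c['fx'],0,c['cx']],[0,c['fy'],c['cy']],[0,0,1]])
    p=cv2.undistortPoints(np.array([[uv]],float),K,c['dist_coeffs'])[0,0];d=np.array([*p,1])
    if n=='wrist':
        from scipy.spatial.transform import Rotation as R
        T=c['T_tool_cam'];Rt=R.from_quat(tool[1]).as_matrix()
        return tool[0]+Rt@T[:3,3],Rt@T[:3,:3]@d
    return -c['R'].T@c['t'],c['R'].T@d
def atz(n,uv,z,tool=None):
    o,d=ray(n,uv,tool);return o+d*(z-o[2])/d[2]
E
python3 - <<'E'
from h import *
f=lambda c,k,o:((c[0]+.5)/k-.5+o[0],(c[1]+.5)/k-.5+o[1])
for n,c,z in [("cap",(344,217),.093),("handle",(367,220),.153),("black",(577,148),.093),("blacktop",(618,147.5),.153)]:
    print(n,atz("top",f(c,4,(320,225)),z).round(4))
for n,c in [("blue",(166,254.5)),("blueL",(68,254)),("blueR",(264,254)),("white",(514,194.5))]:
    print(n,atz("top",f(c,5,(140,230)),.093).round(4))
for n,c,z in [("cap",(370,387),.093),("handle",(361,318),.153)]: print("scene",n,atz("scene",f(c,4.5,(170,125)),z).round(4))
for n,c,z in [("loose1",(105,435),.1),("loose1t",(113,460),.2),("loose2",(353,521),.1),("loose2t",(386,555),.2)]:
    print(n,atz("top",f(c,4,(320,225)),z).round(3))
s=cv2.imread("pics/scene0.png");cv2.imwrite("pics/c4.png",cv2.resize(s[230:310,345:485],None,fx=5.5,fy=5.5,interpolation=cv2.INTER_CUBIC))
hsv=cv2.cvtColor(s,cv2.COLOR_BGR2HSV);m=cv2.inRange(hsv,(100,150,60),(125,255,255));m[:230]=0;m[310:]=0;m[:,:420]=0;m[:,485:]=0
print(cv2.boundingRect(m))
E
```

```text
cap [ 0.4991 -0.148   0.093 ]
handle [ 0.4996 -0.148   0.153 ]
black [ 0.5378 -0.2711  0.093 ]
blacktop [ 0.5377 -0.2723  0.153 ]
blue [0.485  0.3423 0.093 ]
blueL [0.4841 0.3843 0.093 ]
blueR [0.4862 0.3005 0.093 ]
white [0.5136 0.1954 0.093 ]
scene cap [ 0.5003 -0.1445  0.093 ]
scene handle [ 0.4986 -0.1455  0.153 ]
loose1 [ 0.384 -0.024  0.1  ]
loose1t [ 0.388 -0.023  0.2  ]
loose2 [ 0.342 -0.154  0.1  ]
loose2t [ 0.346 -0.15   0.2  ]
(435, 245, 35, 31)
```

View pics/c4.png

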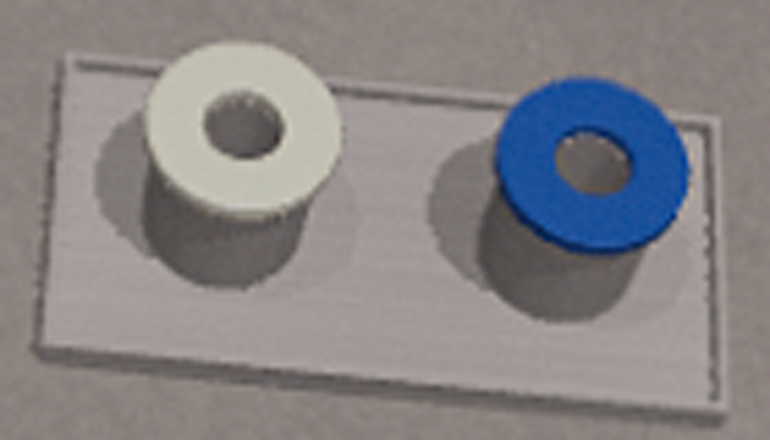

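```bash
cat >> h.py <<'E'
from scipy.spatial.transform import Rotation as R
def down(yaw): # tool x down, tool y at world angle yaw
    y=np.array([np.cos(yaw),np.sin(yaw),0]);x=np.array([0,0,-1.]);z=np.cross(x,y)
    return R.from_matrix(np.c_[x,y,z]).as_quat()
E
python3 - <<'E'
from h import *
print(R.from_quat(arm.read_eef_rot()).as_matrix().round(2))
for d in range(-180,180,30):
    y=np.radians(d); print(d,down(y).round(2),[None if (q:=arm.ik(p,down(y))) is None else np.round(q,2) for p in ([.4995,-.1465,.28],[.485,.342,.30])])
E
```

```text
[[-0.    0.4  -0.92]
 [ 0.   -0.92 -0.4 ]
 [-1.   -0.    0.  ]]
-180 [ 0.5 -0.5 -0.5 -0.5] [array([-0.06,  0.47,  0.45,  1.84, -0.26,  0.89, -2.63]), array([-0.04,  0.78, -1.15,  1.58,  0.73,  1.27,  1.84])]
-150 [ 0.61 -0.35 -0.61 -0.35] [array([ 0.04,  0.45,  0.3 ,  1.83, -0.17,  0.88, -2.2 ]), array([-0.04,  0.78, -1.15,  1.58,  0.73,  1.27,  2.36])]
-120 [ 0.68 -0.18 -0.68 -0.18] [array([ 0.14,  0.44,  0.15,  1.83, -0.09,  0.87, -1.76]), array([-1.09,  0.62,  0.75,  1.62, -0.47,  1.09, -2.31])]
-90 [ 0.71  0.   -0.71  0.  ] [array([ 0.25,  0.44, -0.01,  1.83,  0.01,  0.87, -1.33]), array([-0.29,  0.59, -0.59,  1.59,  0.36,  1.08, -2.55])]
-60 [ 0.68  0.18 -0.68  0.18] [array([ 0.34,  0.45, -0.14,  1.83,  0.08,  0.88, -0.88]), array([-0.27,  0.6 , -0.63,  1.59,  0.38,  1.08, -2.05])]
-30 [ 0.61  0.35 -0.61  0.35] [array([ 0.42,  0.45, -0.26,  1.82,  0.15,  0.88, -0.43]), array([-0.22,  0.62, -0.73,  1.59,  0.45,  1.11, -1.58])]
0 [ 0.5  0.5 -0.5  0.5] [array([ 0.51,  0.47, -0.38,  1.82,  0.22,  0.9 ,  0.02]), array([-0.11,  0.7 , -0.96,  1.58,  0.6 ,  1.19, -1.2 ])]
30 [ 0.35  0.61 -0.35  0.61] [array([ 0.59,  0.48, -0.51,  1.82,  0.29,  0.91,  0.47]), array([-0.04,  0.77, -1.14,  1.58,  0.73,  1.27, -0.78])]
60 [ 0.18  0.68 -0.18  0.68] [array([ 0.66,  0.51, -0.62,  1.82,  0.36,  0.93,  0.93]), array([ 0.  ,  0.85, -1.29,  1.58,  0.83,  1.35, -0.34])]
90 [ 0.    0.71 -0.    0.71] [array([ 0.73,  0.53, -0.74,  1.81,  0.43,  0.96,  1.38]), array([-0.04,  0.78, -1.15,  1.58,  0.73,  1.27,  0.27])]
120 [-0.18  0.68  0.18  0.68] [array([ 0.93,  0.69, -1.15,  1.81,  0.7 ,  1.12,  1.63]), array([-0.04,  0.78, -1.15,  1.58,  0.73,  1.27,  0.79])]
150 [-0.35  0.61  0.35  0.61] [array([ 0.93,  0.69, -1.15,  1.81,  0.7 ,  1.12,  2.16]), array([-0.04,  0.78, -1.15,  1.58,  0.73,  1.27,  1.31])]
```

Run:
```python
from h import *
arm.movep([.4995,-.147,.285],down(np.radians(-72.6)))
p,q=arm.read_tool_pos(),arm.read_eef_rot()
cv2.imwrite("pics/w1.png",snapshot("wrist"));np.savez("w1.npz",p=p,q=q);print(p,arm.read_time(),arm.read_joint_positions())
```

```text
[ 0.49936647 -0.1485027   0.28506665] 2.0417 [ 0.30590988  0.43780262 -0.08532923  1.81909533  0.04763568  0.88645222
 -1.07127202]
```

View pics/w1.png

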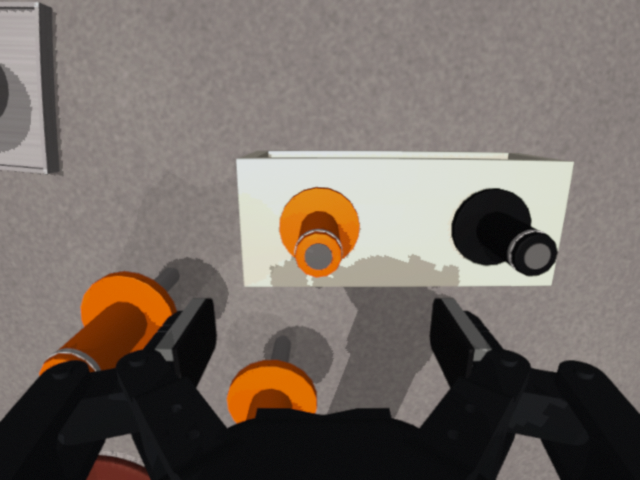

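The wrist view shows the orange handle top at about (318,255), its cap at about (319,226), and the black handle top at (537,255).

Run:
```python
from h import *
d=np.load("w1.npz");t=(d['p'],d['q'])
for n,uv,z in [("top",(318,255),.153),("cap",(319.5,226.5),.093),("blacktop",(537,255),.153),("cap b",(491,227),.093)]: print(n,atz("wrist",uv,z,t).round(4))
im=cv2.imread("pics/w1.png");cv2.imwrite("pics/w1c.png",cv2.resize(im[170:290,260:380],None,fx=5,fy=5,interpolation=cv2.INTER_CUBIC))
```

```text
top [ 0.499  -0.1466  0.153 ]
cap [ 0.4997 -0.1467  0.093 ]
blacktop [ 0.5374 -0.2709  0.153 ]
cap b [ 0.5375 -0.2689  0.093 ]
```

View pics/w1c.png

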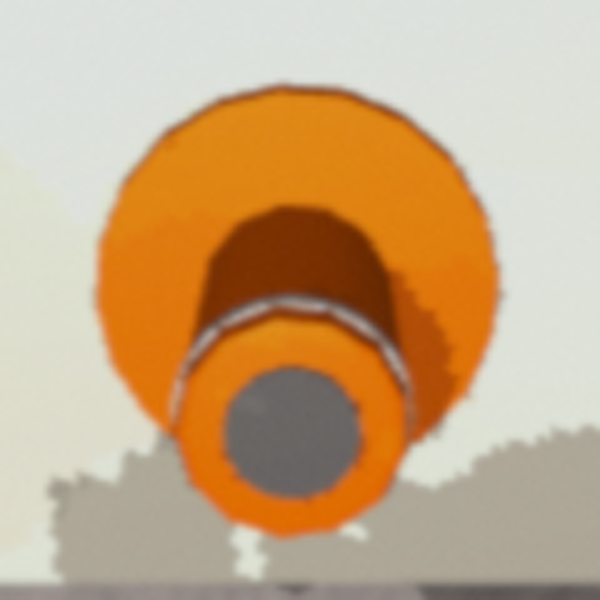

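Run:
```python
from h import *
q=down(np.radians(-72.6))
print(arm.read_tool_pos())
arm.line_to([.4992,-.1467,.225],.12,ori=q);print(arm.read_tool_pos(),arm.read_ft_force().round(2))
arm.line_to([.4992,-.1467,.180],.08,ori=q);print(arm.read_tool_pos(),arm.read_ft_force().round(2))
arm.move_gripper(0.0,effort=45)
print(arm.read_opening(),arm.read_ft_force().round(2),arm.read_time())
cv2.imwrite("pics/w2.png",snapshot("wrist"))
arm.line_to([.4992,-.1467,.20],.05,ori=q);print(arm.read_tool_pos(),arm.read_ft_force().round(2))
cv2.imwrite("pics/w3.png",snapshot("wrist"))
cv2.imwrite("pics/s3.png",snapshot("scene"))
print(arm.read_opening(),arm.read_time())
```

```text
[ 0.49934302 -0.14851405  0.28498203]
[ 0.49958605 -0.14707539  0.22535524] [0.54 0.21 0.57]
[ 0.49954157 -0.14679491  0.18032627] [ 0.04 -0.34  0.45]
0.316732789773233 [-0.49 -0.17  2.3 ] 3.9667
[ 0.49916295 -0.14672664  0.20019805] [ 0.47 -0.18 -2.59]
0.319776165245144 4.6667
```

View pics/w3.png

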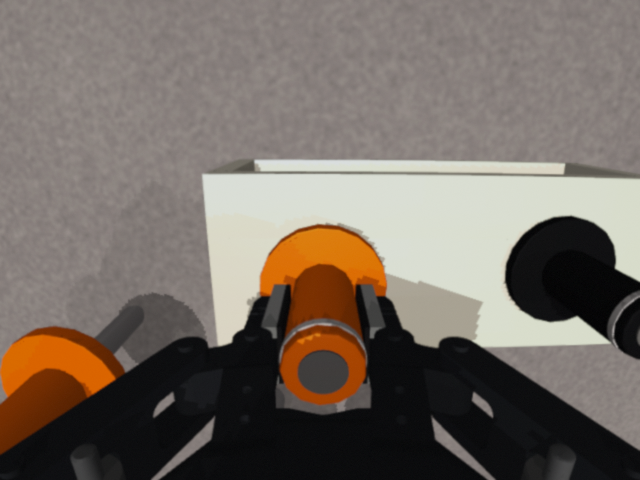

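View pics/s3.png

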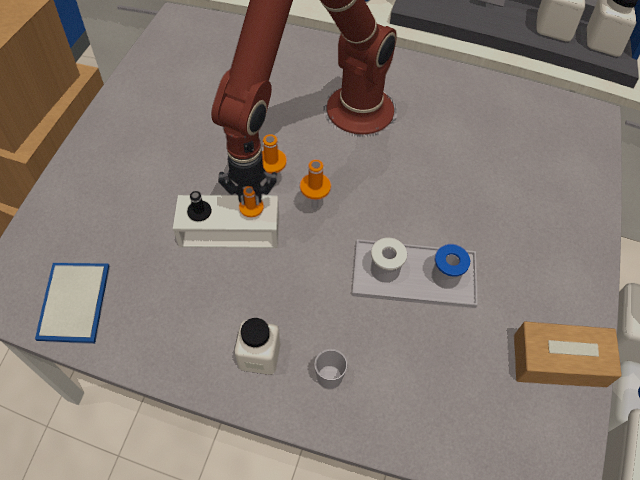

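The wrist view shows the probe gripped and raised 20 mm with its cap off the rack, and the black probe unmoved. I'll lift it, carry it to a viewpoint just short of the blue well, and look.

Run:
```python
from h import *
q=down(np.radians(-72.6))
arm.line_to([.4992,-.1467,.33],.15,ori=q)
for y in (-55,-75,-35): print(arm.ik([.43,.30,.33],down(np.radians(y))).round(2), arm.ik([.485,.342,.18],down(np.radians(y))).round(2))
q2=down(np.radians(-55))
arm.movep([.43,.30,.33],q2);arm.pause(.3)
p,qq=arm.read_tool_pos(),arm.read_eef_rot()
cv2.imwrite("pics/w4.png",snapshot("wrist"));cv2.imwrite("pics/t4.png",snapshot("top"));cv2.imwrite("pics/s4.png",snapshot("scene"))
np.savez("w4.npz",p=p,q=qq);print(p,R.from_quat(qq).as_matrix().round(3)[:,0],arm.read_opening(),arm.read_ft_force(),arm.read_time(),arm.read_joint_positions().round(2))
```

```text
[-0.43  0.41 -0.33  1.74  0.15  1.02 -1.76] [-0.51  0.68 -0.23  1.72  0.21  0.76 -1.8 ]
[-0.47  0.4  -0.26  1.74  0.12  1.01 -2.08] [-0.55  0.67 -0.17  1.73  0.15  0.75 -2.1 ]
[-0.37  0.42 -0.41  1.74  0.19  1.02 -1.46] [-0.47  0.69 -0.29  1.72  0.27  0.77 -1.5 ]
[0.43040139 0.29942701 0.33002231] [ 0. -0. -1.] 0.3149823070436573 [-0.34089202 -0.01407568 -1.59703517] 7.7917 [-0.42  0.41 -0.33  1.74  0.15  1.02 -1.76]
```

View pics/w4.png

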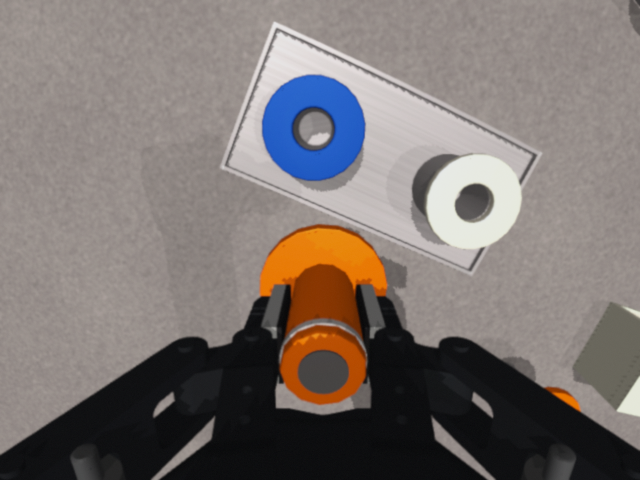

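View pics/s4.png

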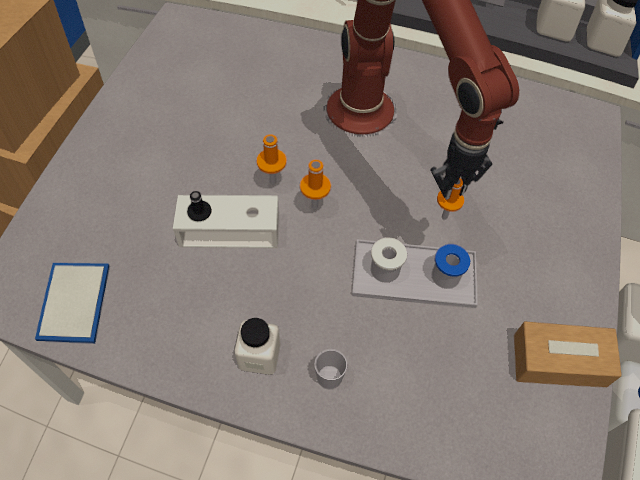

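The wrist view shows the blue collar's bore at about (314,128), the white well at (474,202), and the held cap at the lower centre. The scene view shows the empty rack hole and the black probe and bottle in place.

Run:
```python
from h import *
d=np.load("w4.npz");t=(d['p'],d['q'])
im=cv2.imread("pics/w4.png");hsv=cv2.cvtColor(im,cv2.COLOR_BGR2HSV)
m=cv2.inRange(hsv,(100,150,60),(125,255,255));m[200:]=0
cs,h=cv2.findContours(m,cv2.RETR_CCOMP,cv2.CHAIN_APPROX_NONE)
def circ(n,pts,z,tool=None):
    w=np.array([atz(n,p,z,tool)[:2] for p in pts]);A=np.c_[2*w,np.ones(len(w))]
    s=np.linalg.lstsq(A,(w**2).sum(1),rcond=None)[0];return s[:2].round(4),np.sqrt(s[2]+s[0]**2+s[1]**2).round(4)
for c in cs:
    if len(c)>40: print("wrist blue",circ("wrist",c[:,0],.093,t),len(c))
for n,f,roi in [("top","top0",(140,320,140,215)),("scene","scene0",(230,310,420,485))]:
    im=cv2.imread(f"pics/{f}.png");m=cv2.inRange(cv2.cvtColor(im,cv2.COLOR_BGR2HSV),(100,150,60),(125,255,255))
    k=np.zeros_like(m);k[roi[0]:roi[1],roi[2]:roi[3]]=1;m*=k
    cs,_=cv2.findContours(m,cv2.RETR_CCOMP,cv2.CHAIN_APPROX_NONE)
    for c in cs:
        if len(c)>20: print(n,circ(n,c[:,0],.093))
# held probe
T=t[0];
for n,uv,xt in [("handletop",(323,372),.027),("captop",None,.087)]:
    if uv:
        w=atz("wrist",uv,T[2]-xt,t);print(n,R.from_quat(t[1]).inv().apply(w-T).round(4))
im=cv2.imread("pics/w4.png");cv2.imwrite("pics/w4c.png",cv2.resize(im[210:420,240:410],None,fx=2.8,fy=2.8,interpolation=cv2.INTER_CUBIC))
im=cv2.imread("pics/t4.png");cv2.imwrite("pics/t4c.png",cv2.resize(im[220:340,100:260],None,fx=4.5,fy=4.5,interpolation=cv2.INTER_CUBIC))
```

```text
wrist blue (array([0.4832, 0.3452]), np.float64(0.0405)) 291
wrist blue (array([0.4833, 0.3453]), np.float64(0.017)) 122
top (array([0.4848, 0.3425]), np.float64(0.0394))
top (array([0.4849, 0.3424]), np.float64(0.0186))
scene (array([0.4861, 0.3461]), np.float64(0.0409))
scene (array([0.485, 0.346]), np.float64(0.0174))
handletop [0.027  0.0007 0.0009]
```

View pics/w4c.png

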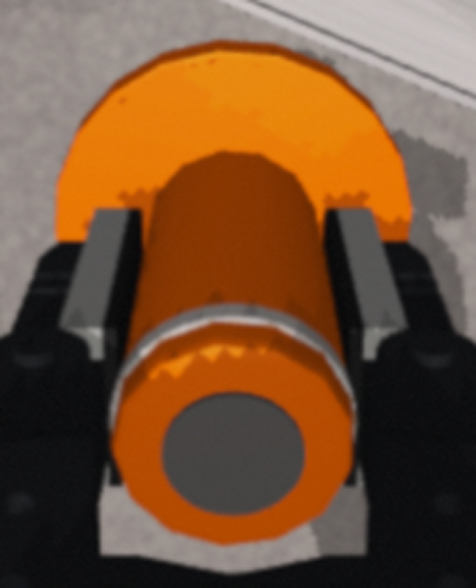

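View pics/t4c.png

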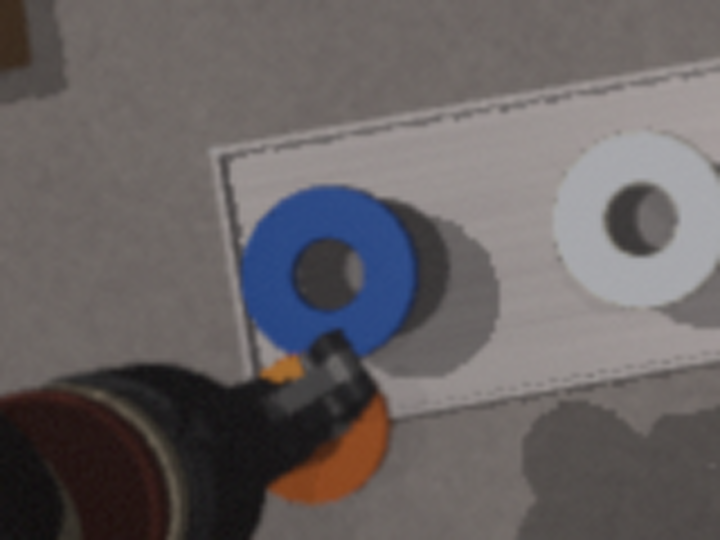

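Run:
```python
from h import *
q2=down(np.radians(-55));X,Y=.4843,.3450
arm.line_to([X,Y,.275],.12,ori=q2);print(arm.read_tool_pos(),arm.read_ft_force().round(2))
arm.line_to([X,Y,.240],.08,ori=q2);print(arm.read_tool_pos(),arm.read_ft_force().round(2))
arm.line_to([X,Y,.195],.06,ori=q2);arm.pause(.1);f0=arm.read_ft_force();print(arm.read_tool_pos(),f0.round(2))
z=.195
while z>.183:
    z-=.001;arm.line_to([X,Y,z],.02,ori=q2);f=arm.read_ft_force();print(round(z,4),arm.read_tool_pos().round(4),f.round(2))
    if f[2]-f0[2]>4: break
print(arm.read_opening(),arm.read_time())
cv2.imwrite("pics/w5.png",snapshot("wrist"));cv2.imwrite("pics/s5.png",snapshot("scene"))
s=cv2.imread("pics/s5.png");cv2.imwrite("pics/s5c.png",cv2.resize(s[170:320,360:500],None,fx=4,fy=4,interpolation=cv2.INTER_CUBIC))
```

```text
[0.48407062 0.34494522 0.27534256] [-1.02 -0.33 -1.44]
[0.48437134 0.34509919 0.24010157] [ 0.01 -0.29 -1.25]
[0.48454285 0.34524329 0.1955445 ] [ 0.07  0.27 -2.32]
0.194 [0.4843 0.345  0.1941] [ 0.43  0.06 -0.98]
0.193 [0.4842 0.345  0.1929] [ 0.08  0.76 -2.5 ]
0.192 [0.4843 0.345  0.1919] [ 0.17  0.24 -1.76]
0.191 [0.4843 0.3449 0.1909] [ 0.04  0.63 -1.89]
0.19 [0.4843 0.345  0.1899] [-0.07  0.46 -1.67]
0.189 [0.4843 0.3449 0.1889] [ 0.74 -0.53 -0.95]
0.188 [0.4844 0.3451 0.1884] [-1.04 -0.36  1.45]
0.187 [0.4844 0.3451 0.1884] [-1.75 -0.96  6.89]
0.31473142352103295 12.275
```

View pics/w5.png

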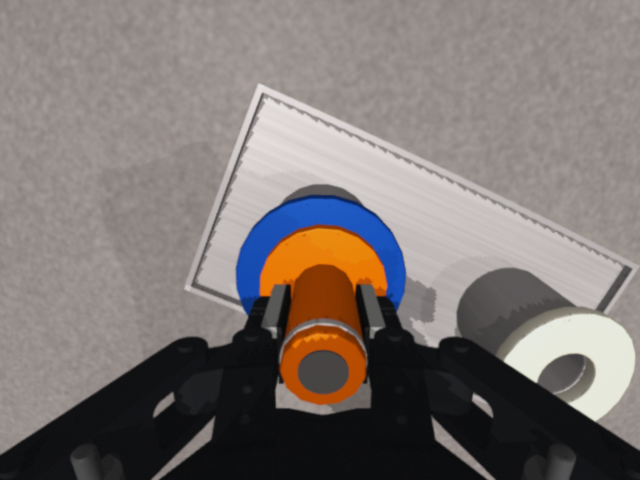

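View pics/s5c.png

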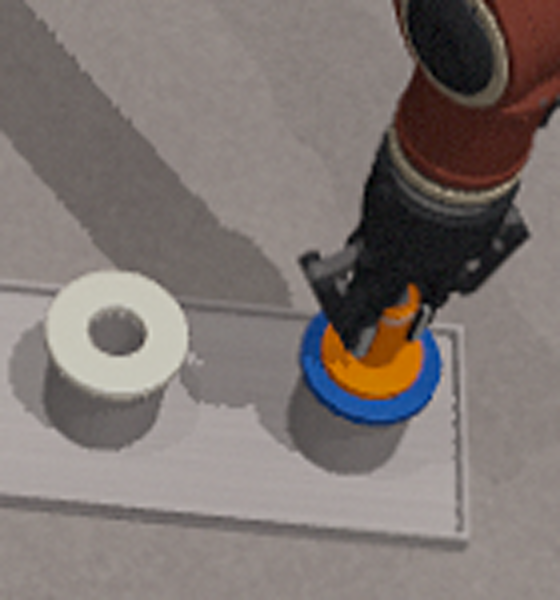

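The cap touched the collar at TCP z = 0.188, as predicted, and it is centred in the wrist view (cap around column 323, collar 237–405). I'll relieve the load, release, and retreat straight up.

Run:
```python
from h import *
q2=down(np.radians(-55));X,Y=.4844,.3450
arm.line_to([X,Y,.188],.02,ori=q2);print(arm.read_ft_force().round(2))
arm.move_gripper(0.45);print(arm.read_ft_force().round(2))
arm.move_gripper(0.9);print(arm.read_ft_force().round(2),arm.read_opening())
arm.line_to([X,Y,.29],.1,ori=q2);print(arm.read_ft_force().round(2))
arm.line_to([.40,.285,.33],.12,ori=q2);arm.pause(.2)
np.savez("w6.npz",p=arm.read_tool_pos(),q=arm.read_eef_rot())
for n in ("wrist","scene","top"): cv2.imwrite(f"pics/{n}6.png",snapshot(n))
s=cv2.imread("pics/scene6.png");cv2.imwrite("pics/s6c.png",cv2.resize(s[170:320,360:500],None,fx=4,fy=4,interpolation=cv2.INTER_CUBIC))
print(arm.read_time())
```

```text
[-0.34 -0.44  3.28]
[-0.57 -0.14  0.53]
[ 0.31 -1.06  0.16] 0.8960492117247307
[ 0.49 -0.17  0.88]
15.95
```

View pics/wrist6.png

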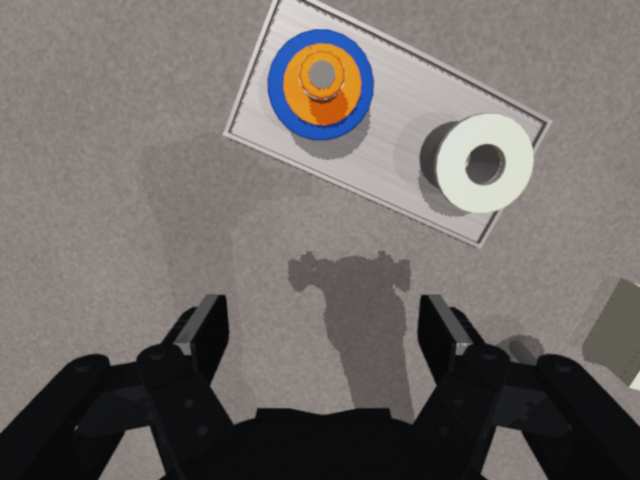

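View pics/s6c.png

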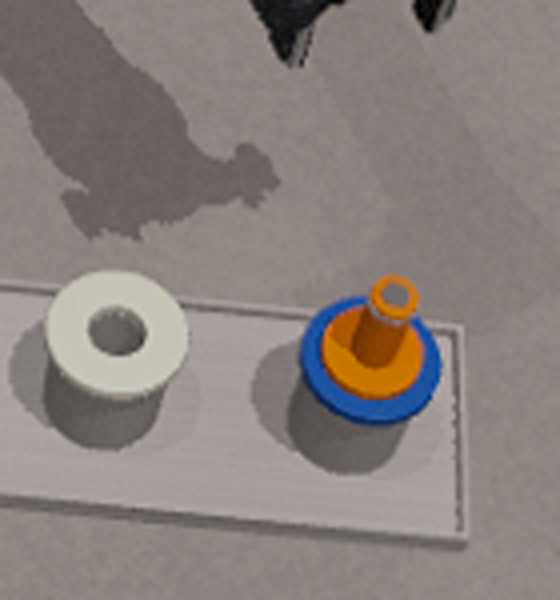

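View pics/top6.png

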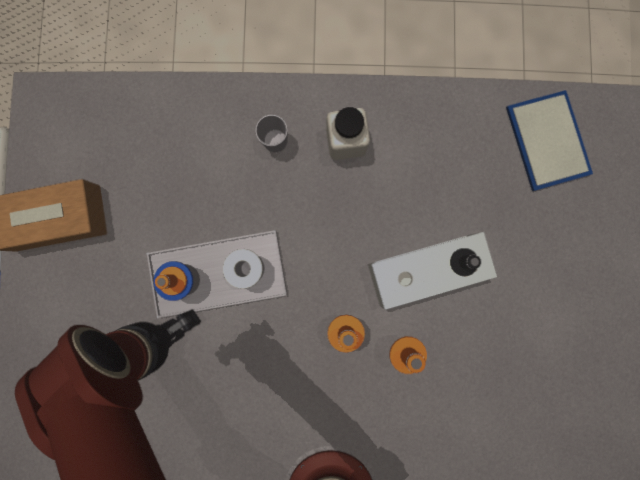

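The probe stands upright in the blue well with its cap flat and centred on the collar. The wrist view puts its handle top at (322,74) and the collar centre at (321,84). The top view shows the black probe at (465,262) and the bottle at (348,130), both unmoved. The gripper is clear, so I'm handing in.

Run:
```python
from station import ticket
ticket.finish_job()
```

```text
the job is handed in; nothing more can be done
```

The orange probe from the white rack now stands upright in the blue-collared rinse well, with its cap flat on the collar, and I handed the job in at about 16 s of the 43 s allowed. I lowered it while still held until the cap touched the collar (about 7 N upward at the wrist at most). I then eased the load, opened the gripper and backed off.

**Last checks:** the wrist, scene and top pictures show the cap centred on the blue collar and the gripper clear. The black probe, the bottle and the two larger orange probes are where they started.

**Disagreements:** the cameras differed by about 3 mm in y on the probe and on the well. I used the wrist-camera position for the grasp and a value close to the mean of the three cameras for the well; both were well within the 10 mm clearance. No check failed.

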